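Rock a stuck tube block out of the dry-block heater

TASK

The aluminium tube block has stuck in the well of the dry-block heater on the clinic's lab counter and has to come out. Take hold of it (its lifting post has a black knob for that) and rock it several times from side to side, towards the heater's left and right, leaning it clearly each way and easing it up as you go, until it works free; a hard straight pull would only lift the whole heater off the counter, and the heater must stay standing. Then raise the block level and finish still holding it in the gripper, over the well and just clear of the heater by about a finger's breadth, with everything else left where it stands.

Things in the scene. Friction and masses are not known exactly. Their poses are not given: they have to be found in the camera images.
- heater_well (a point): Centre of the mouth of the heater's well, level with its deck, 75 mm above the counter. Light grey bench unit: 120 mm from this point to its front (-x, sloping dark blue panel), 70 mm to its back, 75 mm to each side (its left is +y); z up. The well is 30 mm deep, 54 mm in x, 63.6 mm in y.
- heater (a joint): How far the heater has been lifted off the counter, m (0 = standing on its feet). It does not slide, but lifts if pulled upward with more than about 20 N.
- roller_left (a point): The spring roller in the well's +y wall where it presses on the block's side: 14 mm below the deck, 30 mm left of the well's centre; its twin is in the -y wall. Together they hold the block by 25 to 42 N of friction, half on each side, until its foot has come up past them, 13 to 18 mm above its seat.
- block_center (a point): Centre of the tube block, half-way up the metal part, aluminium, 50 mm in x, 60 in y, 56 high, six small holes on top, 0.4 kg, axes as the heater's. Seated, its foot is on the well's floor, its top 26 mm above the deck. About 2 mm of play: it leans 5 to 7 degrees left or right (about x), turning about one roller while its other side slides up past the other, a few mm a rock if eased up.
- block_foot (a point): Centre of the underside of the tube block, 28 mm below its centre.
- block_knob (a point): Middle of the black knob of the lifting post that stands on the middle of the tube block: upright cylinder 20 mm in diameter, 34 mm high, its middle 93 mm above the block's foot (63 mm above the deck when seated); below it 20 mm of bare 8 mm steel rod down to the block's top.
- rack_center (a point): Bystander: blue rack of capped blood tubes, 120 x 50 x 84 mm high, beside the heater; this point is 40 mm above the counter.
- spare_center (a point): Bystander: spare aluminium tube block with four larger holes and no post, 50 x 60 x 56 mm, on the counter beside the heater; this point is its centre.
- slidebox: Bystander: blue slide box, 100 x 110 x 34 mm, at the far edge; origin under its middle.
- penpot: Bystander: steel pot of pens, 72 mm wide, about 160 mm high, at the far edge; origin under its middle.
- washbottle: Bystander: white wash bottle with red cap, 68 mm wide, 200 mm high, at the far edge; origin under its middle.
- tray: Bystander: steel instrument tray 200 x 120 x 22 mm at the robot's left; origin under its middle. (A microscope at the right and a centrifuge at the far left are fixed.)
There are look-alikes about, which are no part of the job. What is shaped like the part that bears block_center but red is not meant.

How it is judged:
On the way, in this order (a step that is already met when the one before it is completed fails the run):
1. held in the fingers, the block has been leaned clearly (about 2.5 degrees or more) to the heater's left while still in the well (angle between block_foot's own z axis and vertical above 0.045 rad and y of block_knob in the frame of heater_well above 0.0025 m and z of block_foot in the frame of heater_well below -0.003 m and contact force between the fingers and block above 1 N), for 0.05 s.
2. then leaned as clearly to the heater's right, still in the well (angle between block_foot's own z axis and vertical above 0.045 rad and y of block_knob in the frame of heater_well below -0.0025 m and z of block_foot in the frame of heater_well below -0.003 m and contact force between the fingers and block above 1 N), for 0.05 s.
At the end, for the whole second after the job is handed in: The block hangs still in the gripper, level within 7 degrees, over the well (its foot within 20 mm of the well's centre line), its foot 5 to 35 mm above the heater's deck and touching nothing of the heater, which stands on its feet (z of block_foot in the frame of heater_well between 0.005 and 0.035 m and horizontal distance between block_foot and heater_well below 0.02 m and angle between block_foot's own z axis and vertical below 0.12 rad and contact force between the fingers and block above 2 N and contact force between block and heater below 0.2 N and linear speed of block below 0.02 m/s and value of joint heater below 0.002 m); the arm keeps its last pose, push and grip.
It fails at once if the heater is lifted off the counter by more than 5 mm (value of joint heater above 0.005 m).
It fails at once if a bystander (tube rack, spare tube block, slide box, pen pot, wash bottle, instrument tray) is moved by more than 20 mm (distance of any of rack_center, spare_center, slidebox, penpot, washbottle, tray from where it was at the start of the episode above 0.02 m).
It also fails if it takes over 45 s, if anything falls off the work surface, if the arm or the gripper's body presses on something with over 40 N, if the wrist force passes 120 N, or if a joint passes its speed limit or range.

ROBOT

A 6-joint arm with a two-finger parallel gripper is mounted at the origin on the work surface. World frame = base frame: x ahead of the robot, y to its left, z up, the work surface at z = 0. Lengths are in m, angles in rad, forces in N, time in s.
With the tool pointing down it reaches from about 0.375 to 0.975 m from the base axis. Payload 3.8 kg.
Tool frame: the origin (TCP) lies on the centre line of the jaws, within the pads' length; the fingertips stand 22 mm ahead of it and the grasp point (between the pads) lies 3 mm ahead of it (robot.finger_overhang is the distance from the TCP to the fingertips, in m); z points along the fingers, x is the direction in which the jaws open and shut, and the axes are right-handed (so a half turn about z gives the same grasp; the last joint's range is limited). The gripper opens to 88 mm and grips with 3 to 60 N. Pads are 18 mm wide; open, the fingers measure 123 mm over their backs; the gripper's body (75 mm by 187 mm) begins 45 mm behind the grasp point.
Start: joints at [1.087, 0.264, 1.604, -0, 1.274, -0.037], TCP at [0.292, 0.609, 0.235] pointing down, gripper open.
Joint ranges: [-2.63, 2.63], [-0.94, 2.18], [0.31, 2.57], [-1.31, 4.45], [0, 2.66], [-2.55, 2.55]. Speed limits (rad/s): [2.57, 2.57, 3.14, 3.14, 3.14, 3.14].

INTERFACE

Orientations are given as a unit quaternion [w, x, y, z].
In Python, from plant import robot gives the robot as it stands.
- The arm moves only by the tool play_rows, never from a script. Its argument "series" is a list of rows, each an object of numbers: "x", "y", "z": the shift along the tool's x, y, z in cm; "rx", "ry", "rz": the turn, a rotation vector about the tool's x, y, z in degrees. A call has 1 to 10 rows; each row shifts and turns the pose as measured when the row begins, along the tool's axes as they then stand; what a row does not reach is not made up. A row lasts 1/10 s, in which the tool goes at most 50 mm and 8.59 degrees, less where a joint would pass 70% of its speed; a pose out of reach is approached as far as the arm can. A call with a gripper value outside its range is refused whole. "fingers" is the finger opening in cm, from 0 to 8.81, set as the call begins (left out, the last holds). The fingers move at their own pace and stop on an object; "newtons" is the grip in N (left out, the last holds). Time passes only in rows, so rows that do not move let the fingers close. It gives the time, the measured TCP pose, the force and the opening at its end, in the units of the state.
- robot.observe(): the state, without advancing time (a new reading comes with each control period).
- robot.grab_frame(name): name is "scene" or "top" or "wrist"; returns a dict with "pixels" (400x640x3 uint8, blue, green, red), "K" (3x3 intrinsics, pixels), "D" ([k1, k2, p1, p2, k3] as OpenCV has them; the pictures are not rectified), "rvec" (rotation vector, rad) and "tvec" (3), from world to camera coordinates, as OpenCV has them. Camera axes: x right, y down, z forward; pixel columns grow to the right and rows downward; lengths in m; the calibration is good to about 2 mm. A picture is of the moment at which its call begins. There is no depth.
- robot.job_done(): hands the job in, once; it reports no verdict.
The state is a dict: "time_s": time; "joint_positions": joint angles; "qd": joint speeds; "joint_efforts": joint torques, N m; "position": TCP position; "tool_rot": TCP orientation; "wrist_force": force on the tool from outside, world axes, zero at the start; "moment": the same for the moment, N m; "finger_gap": opening from 0.0 (shut) to 1.0 (fully open).
Only numpy, scipy, OpenCV 4.12 (cv2) and the standard library are available. Lean on these libraries where they do the work, as an engineer would, in place of code of your own. Each camera call takes 0.05 s, during which the arm holds its last target.

## Working session

There is one attempt and no reset: what is moved stays moved. The work goes in short steps, Python scripts to look and compute and a tool call to move; the robot and the scene stay as the last step left them, time stands still between calls to the robot, and variables do not carry over. Pictures are saved under pics/ and viewed, and the job is handed in when it is done.

Besides the shell and the picture viewer there is one more tool, called in YAML: its name, and indented under it one key for each argument. play_rows: Moves the arm, as the interface text tells. Its arguments: {"type":"object","properties":{"series":{"type":"array"},"fingers":{"type":"number"},"newtons":{"type":"number"}},"required":["series"]}

```bash
mkdir -p pics; ls; cat > h.py <<'E'
import numpy as np,cv2
from plant import robot
def snap(n,f):
    d=robot.grab_frame(n); cv2.imwrite('pics/'+f+'.png',d['pixels'])
    np.savez('pics/'+f+'.npz',**{k:np.array(d[k]) for k in d}); return d
def load(f): return dict(np.load('pics/'+f+'.npz'))
def ray(d,u,v):
    p=cv2.undistortPoints(np.array([[[u,v]]],float),d['K'],d['D'])[0,0]
    R=cv2.Rodrigues(d['rvec'])[0]; return -R.T@d['tvec'].ravel(), R.T@np.array([p[0],p[1],1])
def atz(d,u,v,z):
    c,r=ray(d,u,v); return c+r*(z-c[2])/r[2]
def proj(d,P): return cv2.projectPoints(np.array(P,float).reshape(-1,1,3),d['rvec'],d['tvec'],d['K'],d['D'])[0].reshape(-1,2)
E
python3 - <<'E'
from h import *
s=robot.observe()
for k in s: print(k,np.round(s[k],3))
for n in ['scene','top','wrist']: snap(n,n+'0')
E
```

```text
pics
time_s 0.0
joint_positions [ 1.087  0.265  1.605 -0.     1.274 -0.037]
qd [ 0.     0.001 -0.001 -0.001 -0.    -0.002]
joint_efforts [-1.0000e-03 -5.0212e+01 -3.5687e+01  7.3000e-02  3.0000e-02 -0.0000e+00]
position [0.291 0.608 0.234]
tool_rot [ 0.001  0.846  0.533 -0.001]
wrist_force [ 0.669 -0.821 -0.606]
moment [0.02  0.023 0.016]
finger_gap 1.005
```

View pics/scene0.png

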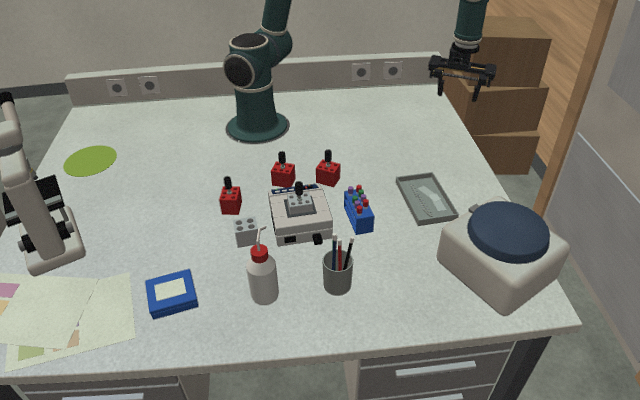

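View pics/top0.png

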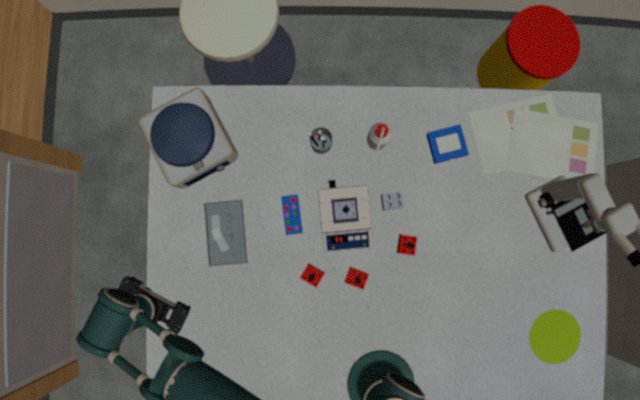

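View pics/wrist0.png

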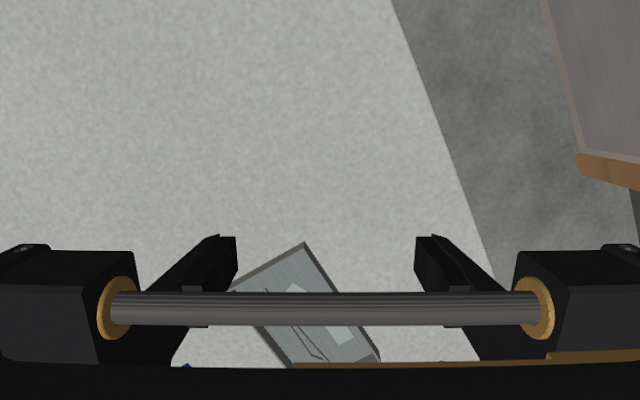

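The scene picture shows the heater at about (300,210) and the black knob at (298,187). In the top picture the heater is at about (345,212). I'll enlarge both.

```bash
python3 - <<'E'
from h import *
a=load('top0')['pixels'][165:265,270:420]; cv2.imwrite('pics/topc.png',cv2.resize(a,None,fx=5,fy=5,interpolation=cv2.INTER_CUBIC))
a=load('scene0')['pixels'][150:260,215:385]; cv2.imwrite('pics/scc.png',cv2.resize(a,None,fx=4.7,fy=4.7,interpolation=cv2.INTER_CUBIC))
E
```

```text
(no output)
```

View pics/topc.png

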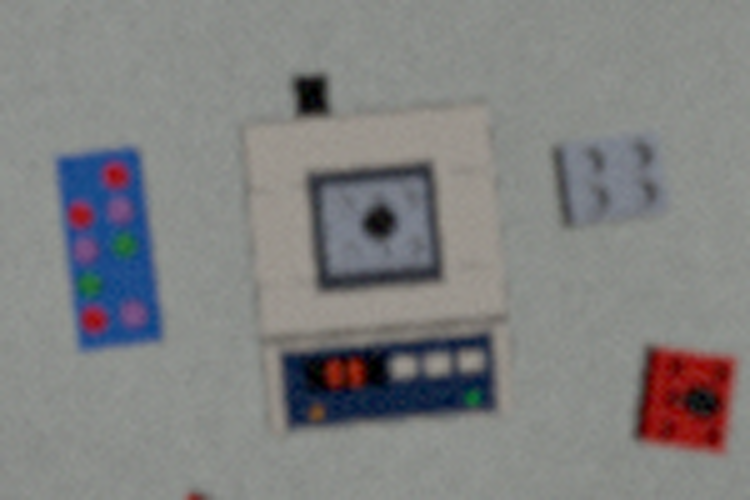

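View pics/scc.png

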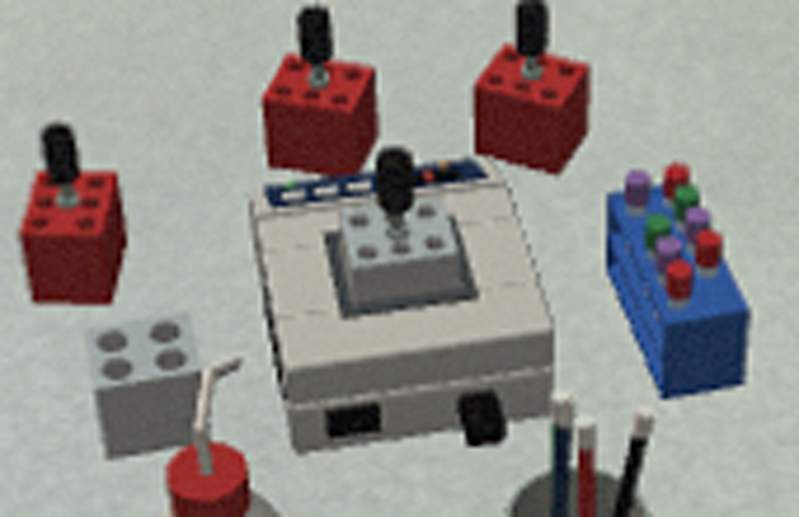

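In the top crop, the well rim corners are at (308,175), (432,163), (442,278) and (322,290), the deck's back corners at (245,127) and (490,105), and the knob at (380,221). In the scene crop the knob's middle is at (396,180).

```bash
python3 - <<'E'
from h import *
t=load('top0'); s=load('scene0')
T=lambda u,v:((u+.5)/5-.5+270,(v+.5)/5-.5+165); S=lambda u,v:((u+.5)/4.7-.5+215,(v+.5)/4.7-.5+150)
W=[atz(t,*T(*p),.075) for p in [(308,175),(432,163),(442,278),(322,290)]]
W=np.array(W);print(W.round(4),W.mean(0).round(4))
y=(W[0]-W[1]+W[3]-W[2]); x=W[0]-W[3]+W[1]-W[2]
print('yaw',np.degrees(np.arctan2(-y[0],y[1])),np.degrees(np.arctan2(x[1],x[0])),np.linalg.norm(y)/2,np.linalg.norm(x)/2)
D=np.array([atz(t,*T(*p),.075) for p in [(245,127),(490,105),(507,315),(260,340)]])
for e in (D[0]-D[1],D[3]-D[2]): print(np.degrees(np.arctan2(-e[0],e[1])),np.linalg.norm(e))
for e in (D[0]-D[3],D[1]-D[2]): print(np.degrees(np.arctan2(e[1],e[0])))
bm=(D[0]+D[1])/2; a=np.radians(np.degrees(np.arctan2(-(D[0]-D[1])[0],(D[0]-D[1])[1])))
print('center from back edge',bm-.07*np.array([np.cos(a),np.sin(a),0]))
print('knob top',atz(t,*T(380,221),.155),'knob scene',atz(s,*S(396,180),.138))
# 2-view triangulation
c1,r1=ray(t,*T(380,221));c2,r2=ray(s,*S(394,158))
A=np.stack([r1,-r2],1);k=np.linalg.lstsq(A,c2-c1,rcond=None)[0];print(c1+k[0]*r1,c2+k[1]*r2)
W2=np.array([atz(s,*S(*p),.075) for p in [(327,234),(450,207) ,(478,295),(343,318)]]);print(W2.round(4),W2.mean(0)) 
D2=np.array([atz(s,*S(*p),.075) for p in [(285,373),(552,328)]]);print(D2,np.linalg.norm(D2[0]-D2[1]))
E
```

```text
[[0.5732 0.1594 0.075 ]
 [0.5809 0.0848 0.075 ]
 [0.5118 0.0786 0.075 ]
 [0.5042 0.1506 0.075 ]] [0.5425 0.1183 0.075 ]
yaw 5.932203250304552 6.161101653676415 0.07369522039762826 0.06951426116589933
5.490750874445165 0.14828520983186538
6.052532430856458 0.14897663001133526
4.3840027150221665
4.680229004177891
center from back edge [0.53940223 0.11693551 0.075     ]
knob top [0.54211703 0.11912131 0.155     ] knob scene [0.54111106 0.12011345 0.138     ]
[0.54214477 0.1190976  0.15439775] [0.54217667 0.11959104 0.15437979]
[[0.5082 0.0799 0.075 ]
 [0.4921 0.1527 0.075 ]
 [0.5707 0.1616 0.075 ]
 [0.5811 0.0854 0.075 ]] [0.53802889 0.11989621 0.075     ]
[[0.62152421 0.051979   0.075     ]
 [0.60237768 0.19953319 0.075     ]] 0.1487912241926989
```

Well centre is about (0.541, 0.118) with yaw about 5.7°, and the knob is at (0.542, 0.119) with its top at z 0.154, which agrees with the sizes given. I'll set the jaws along the heater's y.

```bash
cat >> h.py <<'E'
from scipy.spatial.transform import Rotation as Ro
def tool(s=None):
    s=s or robot.observe(); q=s['tool_rot']; return np.array(s['position']),Ro.from_quat([q[1],q[2],q[3],q[0]])
YAW=5.7
def err(p,lean=0.):
    """shift (cm) and rotvec(deg) in tool axes to reach TCP p, jaws along heater y, lean deg about heater x (+ = to the right, -y)"""
    P,R=tool(); h=Ro.from_euler('z',YAW,degrees=True)
    Rt=h*Ro.from_euler('x',lean,degrees=True)*Ro.from_matrix(np.array([[0,1,0],[1,0,0],[0,0,-1.]]).T)
    print('pos',P.round(4),'shift cm',(R.inv().apply(np.array(p)-P)*100).round(2),'rot',np.degrees((R.inv()*Rt).as_rotvec()).round(2))
E
python3 - <<'E'
from h import *
err([.542,.119,.235])
E
```

```text
pos [0.2914 0.6083 0.2342] shift cm [-3.329e+01  4.374e+01 -3.000e-02] rot [-3.00e-02  1.00e-01 -3.13e+01]
```

play_rows:
  series:
    - {"rz": -7.8}
    - {"rz": -7.8}
    - {"rz": -7.8}
    - {"rz": -7.8}

```text
invalid input at $.series[0]: expected keys x, y, z, rx, ry, rz
```

```bash
python3 - <<'E'
from h import *
err([.542,.119,.235])
E
```

```text
pos [0.2914 0.6083 0.2342] shift cm [-3.329e+01  4.374e+01 -3.000e-02] rot [-3.00e-02  1.00e-01 -3.13e+01]
```

play_rows:
  series:
    - {"x": 0, "y": 0, "z": 0, "rx": 0, "ry": 0, "rz": -7.8}
    - {"x": 0, "y": 0, "z": 0, "rx": 0, "ry": 0, "rz": -7.8}
    - {"x": 0, "y": 0, "z": 0, "rx": 0, "ry": 0, "rz": -7.8}
    - {"x": 0, "y": 0, "z": 0, "rx": 0, "ry": 0, "rz": -7.8}
    - {"x": 0, "y": 0, "z": 0, "rx": 0, "ry": 0, "rz": 0}

```text
time_s: 0.65
position: [0.2907, 0.6069, 0.2313]
tool_rot: [0.001, 0.664, 0.748, -0.003]
wrist_force: [0.4, -0.3, 0.1]
finger_gap: 1.003
```

```bash
python3 - <<'E'
from h import *
err([.542,.119,.235])
E
```

```text
pos [0.2907 0.6069 0.2313] shift cm [-51.41  19.2   -0.16] rot [-0.21  0.32  1.07]
```

play_rows:
  series:
    - {"x": -4.3, "y": 1.6, "z": 0, "rx": 0, "ry": 0, "rz": 0}
    - {"x": -4.3, "y": 1.6, "z": 0, "rx": 0, "ry": 0, "rz": 0}
    - {"x": -4.3, "y": 1.6, "z": 0, "rx": 0, "ry": 0, "rz": 0}
    - {"x": -4.3, "y": 1.6, "z": 0, "rx": 0, "ry": 0, "rz": 0}
    - {"x": -4.3, "y": 1.6, "z": 0, "rx": 0, "ry": 0, "rz": 0}
    - {"x": -4.3, "y": 1.6, "z": 0, "rx": 0, "ry": 0, "rz": 0}
    - {"x": -4.3, "y": 1.6, "z": 0, "rx": 0, "ry": 0, "rz": 0}
    - {"x": -4.3, "y": 1.6, "z": 0, "rx": 0, "ry": 0, "rz": 0}
    - {"x": -4.3, "y": 1.6, "z": 0, "rx": 0, "ry": 0, "rz": 0}
    - {"x": -4.3, "y": 1.6, "z": 0, "rx": 0, "ry": 0, "rz": 0}

```text
time_s: 1.65
position: [0.4976, 0.1862, 0.2303]
tool_rot: [0.001, 0.674, 0.739, -0.003]
wrist_force: [-0.6, 0.2, -0.0]
finger_gap: 1.005
```

```bash
python3 - <<'E'
from h import *
err([.542,.119,.225])
E
```

```text
pos [0.4976 0.1862 0.2303] shift cm [-7.1   3.81  0.55] rot [-0.2   0.26 -0.44]
```

play_rows:
  series:
    - {"x": -3.6, "y": 1.9, "z": 0.3, "rx": 0, "ry": 0, "rz": -0.4}
    - {"x": -3.4, "y": 1.9, "z": 0.2, "rx": -0.2, "ry": 0.3, "rz": 0}
    - {"x": 0, "y": 0, "z": 0, "rx": 0, "ry": 0, "rz": 0}
    - {"x": 0, "y": 0, "z": 0, "rx": 0, "ry": 0, "rz": 0}

```text
time_s: 2.05
position: [0.5448, 0.1112, 0.2254]
tool_rot: [0.0, 0.679, 0.734, 0.0]
wrist_force: [-1.0, 0.5, 0.5]
finger_gap: 1.0
```

```bash
python3 - <<'E'
from h import *
err([.542,.119,.141])
d=snap('wrist','w1'); print(proj(d,[[.542,.119,.155]]))
E
```

```text
pos [0.5448 0.1112 0.2254] shift cm [ 0.8  -0.23  8.44] rot [ 0.06  0.02 -1.29]
[[336.95465656 204.4762281 ]]
```

View pics/w1.png

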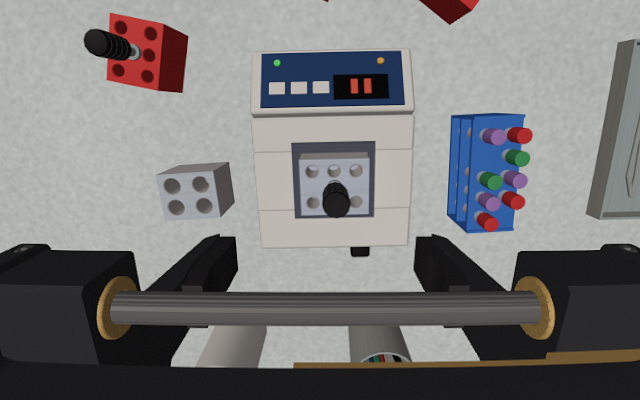

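Good wrist view. The knob's top is at about (336,203), close to the predicted (337,204). I'll refine the yaw from it.

```bash
python3 - <<'E'
from h import *
d=load('w1')
a=d['pixels'][100:260,240:430]; cv2.imwrite('pics/w1c.png',cv2.resize(a,None,fx=4,fy=3.7,interpolation=cv2.INTER_CUBIC))
E
```

```text
(no output)
```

View pics/w1c.png

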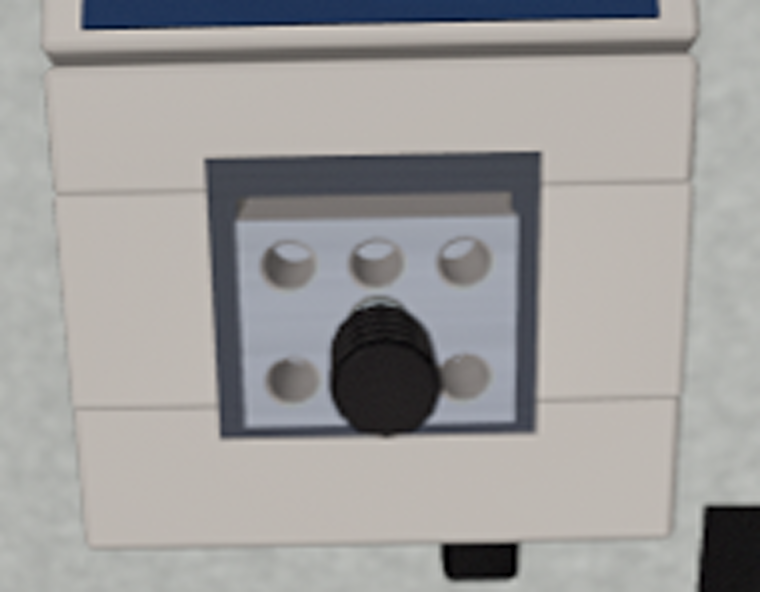

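```bash
python3 - <<'E'
from h import *
d=load('w1')
U=lambda u,v:((u+.5)/4-.5+240,(v+.5)/3.7-.5+100)
def q(c,z):
    W=np.array([atz(d,*U(*p),z) for p in c]); 
    y=W[1]-W[0]+W[2]-W[3]; x=W[3]-W[0]+W[2]-W[1]
    print(W.mean(0).round(4),'yaw',np.degrees(np.arctan2(-y[0],y[1])).round(2),np.degrees(np.arctan2(x[1],x[0])).round(2),'size',(np.linalg.norm(y)/2).round(4),(np.linalg.norm(x)/2).round(4))
q([(206,160),(541,152),(536,432),(221,438)],.075)
q([(237,219),(518,213),(516,422),(246,430)],.101)
q([(45,70),(695,55),(668,534),(90,548)],.075)
print(atz(d,*U(386,379),.155))
E
```

```text
[0.543  0.1187 0.075 ] yaw 5.78 5.75 size 0.0775 0.0738
[0.5428 0.1187 0.101 ] yaw 6.06 5.7 size 0.0604 0.0513
[0.547  0.1186 0.075 ] yaw 5.94 5.76 size 0.1471 0.1275
[0.54025334 0.11825325 0.155     ]
```

Consistent: centre (0.542, 0.1185), yaw 5.8°. Descending.

play_rows:
  series:
    - {"x": 0.7, "y": -0.2, "z": 0, "rx": 0, "ry": 0, "rz": -1.2}
    - {"x": 0, "y": 0, "z": 3.0, "rx": 0, "ry": 0, "rz": 0}
    - {"x": 0, "y": 0, "z": 3.0, "rx": 0, "ry": 0, "rz": 0}
    - {"x": 0, "y": 0, "z": 0, "rx": 0, "ry": 0, "rz": 0}
    - {"x": 0, "y": 0, "z": 0, "rx": 0, "ry": 0, "rz": 0}

```text
time_s: 2.6
position: [0.5403, 0.1263, 0.1665]
tool_rot: [0.001, 0.668, 0.744, 0.002]
wrist_force: [0.4, -0.5, -0.3]
finger_gap: 1.004
```

```bash
sed -i 's/^YAW=.*/YAW=5.8/' h.py; python3 - <<'E'
from h import *
err([.542,.1187,.141])
E
```

```text
pos [0.5403 0.1263 0.1665] shift cm [-0.77  0.08  2.54] rot [ 0.25 -0.08  0.37]
```

play_rows:
  series:
    - {"x": -0.6, "y": 0.1, "z": 0.7, "rx": 0.2, "ry": 0, "rz": 0.3}
    - {"x": 0, "y": 0, "z": 0, "rx": 0, "ry": 0, "rz": 0}
    - {"x": 0, "y": 0, "z": 0, "rx": 0, "ry": 0, "rz": 0}

```text
time_s: 2.9
position: [0.5433, 0.122, 0.1625]
tool_rot: [0.001, 0.669, 0.743, 0.003]
wrist_force: [0.7, 0.4, 0.6]
finger_gap: 1.001
```

```bash
python3 - <<'E'
from h import *
err([.542,.1187,.141])
E
```

```text
pos [0.5433 0.122  0.1625] shift cm [-0.32 -0.18  2.15] rot [ 0.29 -0.11  0.2 ]
```

play_rows:
  series:
    - {"x": -0.3, "y": -0.2, "z": 1.0, "rx": 0.2, "ry": 0, "rz": 0.2}
    - {"x": 0, "y": 0, "z": 1.0, "rx": 0, "ry": 0, "rz": 0}
    - {"x": 0, "y": 0, "z": 0, "rx": 0, "ry": 0, "rz": 0}
    - {"x": 0, "y": 0, "z": 0, "rx": 0, "ry": 0, "rz": 0}

```text
time_s: 3.3
position: [0.5427, 0.1182, 0.1423]
tool_rot: [0.001, 0.671, 0.741, 0.002]
wrist_force: [-0.6, -0.1, 0.5]
finger_gap: 1.001
```

```bash
python3 - <<'E'
from h import *
err([.542,.1187,.141])
d=snap('wrist','w2')
E
```

```text
pos [0.5427 0.1182 0.1423] shift cm [ 0.06 -0.06  0.13] rot [ 0.22 -0.12 -0.09]
```

View pics/w2.png

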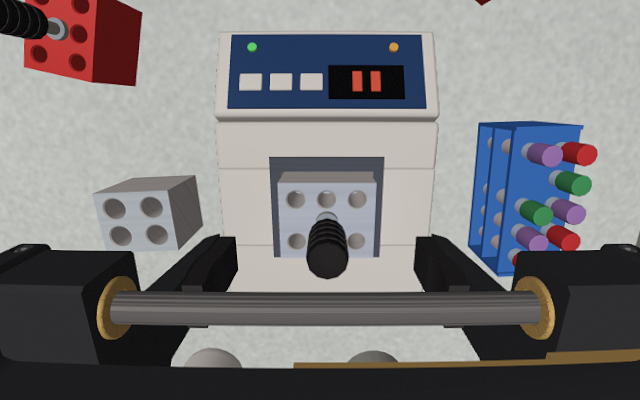

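The knob stands centred between the fingers at (327,255). Closing.

play_rows:
  series:
    - {"x": 0, "y": 0, "z": 0, "rx": 0, "ry": 0, "rz": 0}
    - {"x": 0, "y": 0, "z": 0, "rx": 0, "ry": 0, "rz": 0}
    - {"x": 0, "y": 0, "z": 0, "rx": 0, "ry": 0, "rz": 0}
    - {"x": 0, "y": 0, "z": 0, "rx": 0, "ry": 0, "rz": 0}
    - {"x": 0, "y": 0, "z": 0, "rx": 0, "ry": 0, "rz": 0}
    - {"x": 0, "y": 0, "z": 0, "rx": 0, "ry": 0, "rz": 0}
  fingers: 0
  newtons: 50

```text
time_s: 3.95
position: [0.543, 0.1183, 0.1429]
tool_rot: [0.001, 0.671, 0.742, 0.002]
wrist_force: [-0.4, -0.8, -0.1]
finger_gap: 0.479
```

```bash
python3 - <<'E'
from h import *
err([.542,.1187,.141])
s=robot.observe();print(s['finger_gap'],np.round(s['wrist_force'],1),np.round(s['moment'],2))
E
```

```text
pos [0.543  0.1183 0.1429] shift cm [ 0.05 -0.1   0.19] rot [ 0.27 -0.12 -0.08]
0.4791943889945165 [-0.4 -0.8 -0.1] [ 0.06 -0.02 -0.02]
```

play_rows:
  series:
    - {"x": 0, "y": 0, "z": 0, "rx": 0, "ry": 0, "rz": 0}
    - {"x": 0, "y": 0, "z": 0, "rx": 0, "ry": 0, "rz": 0}
    - {"x": 0, "y": 0, "z": 0, "rx": 0, "ry": 0, "rz": 0}
    - {"x": 0, "y": 0, "z": 0, "rx": 0, "ry": 0, "rz": 0}
    - {"x": 0, "y": 0, "z": 0, "rx": 0, "ry": 0, "rz": 0}
    - {"x": 0, "y": 0, "z": 0, "rx": 0, "ry": 0, "rz": 0}

```text
time_s: 4.55
position: [0.543, 0.1192, 0.143]
tool_rot: [0.0, 0.671, 0.741, 0.003]
wrist_force: [-0.4, 0.8, -0.1]
finger_gap: 0.207
```

```bash
python3 - <<'E'
from h import *
err([.542,.1187,.141])
s=robot.observe();print(s['finger_gap'],np.round(s['wrist_force'],1),np.round(s['moment'],2))
E
```

```text
pos [0.543  0.1192 0.143 ] shift cm [-0.04 -0.11  0.2 ] rot [ 0.29 -0.21 -0.09]
0.2067332540691609 [-0.4  0.8 -0.1] [ 0.18 -0.01 -0.06]
```

Grip holds: opening about 18 mm with 50 N. First lean to the left, turning about the left roller. Per degree that is about 1.4 mm sideways and 0.5 mm up.

play_rows:
  series:
    - {"x": 0.2, "y": 0, "z": -0.08, "rx": 0, "ry": -1.5, "rz": 0}
    - {"x": 0.2, "y": 0, "z": -0.08, "rx": 0, "ry": -1.5, "rz": 0}
    - {"x": 0.2, "y": 0, "z": -0.08, "rx": 0, "ry": -1.5, "rz": 0}

```text
time_s: 4.85
position: [0.5427, 0.1211, 0.1437]
tool_rot: [0.032, 0.671, 0.74, -0.026]
wrist_force: [0.6, -0.8, -0.7]
finger_gap: 0.207
```

```bash
cat >> h.py <<'E'
def st():
    s=robot.observe(); P,R=tool(s); h=Ro.from_euler('z',YAW,degrees=True)
    rel=h.inv().apply(P-np.array([.542,.1187,.075]))*1000
    z=-h.inv().apply(R.apply([0,0,1])); k=rel-z*5
    # foot assuming tool axis offset fixed (z lean as initial)
    f=rel-z*97.8   # initial TCP z .143 : foot .045 -> 98mm
    print('t',round(s['time_s'],2),'TCP rel mm',rel.round(1),'lean left deg',np.degrees(np.arctan2(z[1],z[2])).round(2),'lean x',np.degrees(np.arctan2(z[0],z[2])).round(2),'foot',f.round(1),'gap',round(s['finger_gap'],3),'F heater',h.inv().apply(s['wrist_force']).round(1),'M',h.inv().apply(s['moment']).round(2))
E
python3 -c "
from h import *
st()"
```

```text
t 4.85 TCP rel mm [ 0.9  2.3 68.7] lean left deg 4.75 lean x -0.24 foot [  1.4  -5.8 -28.8] gap 0.207 F heater [ 0.5 -0.8 -0.7] M [ 0.71 -0.05  0.04]
```

```bash
python3 - <<'E'
from h import *
d=snap('scene','s3'); a=d['pixels'][130:250,240:370]; cv2.imwrite('pics/s3c.png',cv2.resize(a,None,fx=5,fy=5,interpolation=cv2.INTER_CUBIC))
snap('wrist','w3');st()
E
```

```text
t 4.95 TCP rel mm [ 0.9  3.  68.8] lean left deg 4.7 lean x -0.24 foot [  1.3  -5.1 -28.7] gap 0.201 F heater [ 1.4 -4.6 -1.9] M [-0.06 -0.14  0.02]
```

View pics/s3c.png

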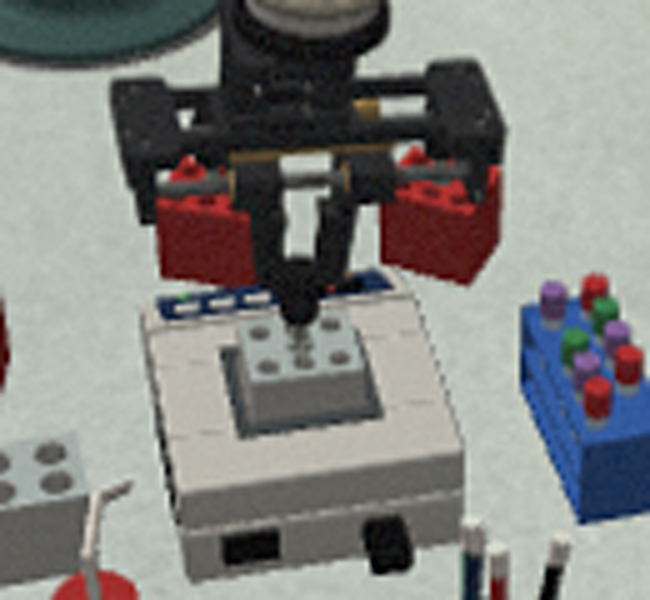

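View pics/w3.png

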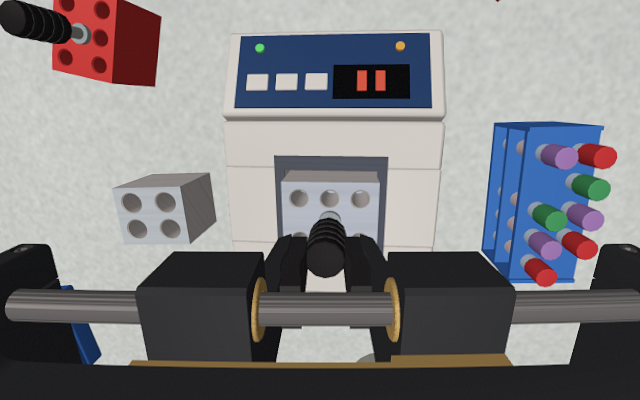

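The fingers have tilted round the knob, but the block's top edge is still parallel to the rim, so the block hasn't leaned yet. The sideways push has to be firmer.

play_rows:
  series:
    - {"x": 0.5, "y": 0, "z": -0.1, "rx": 0, "ry": 0, "rz": 0}
    - {"x": 0.5, "y": 0, "z": -0.1, "rx": 0, "ry": 0, "rz": 0}
  newtons: 60

```text
time_s: 5.15
position: [0.5421, 0.1264, 0.1449]
tool_rot: [0.035, 0.67, 0.741, -0.029]
wrist_force: [2.8, -14.5, 0.7]
finger_gap: 0.202
```

```bash
python3 -c "
from h import *
st()"
```

```text
t 5.15 TCP rel mm [ 0.8  7.7 69.9] lean left deg 5.25 lean x -0.19 foot [  1.2  -1.3 -27.5] gap 0.202 F heater [  1.3 -14.7   0.7] M [-2.18 -0.22  0.05]
```

```bash
python3 - <<'E'
from h import *
d=snap('scene','s4'); a=d['pixels'][150:250,250:360]; cv2.imwrite('pics/s4c.png',cv2.resize(a,None,fx=6,fy=6,interpolation=cv2.INTER_CUBIC))
st()
E
```

```text
t 5.2 TCP rel mm [ 0.9  8.  70. ] lean left deg 5.23 lean x -0.19 foot [  1.2  -0.9 -27.4] gap 0.202 F heater [  0.4 -11.8  -1.1] M [-1.65 -0.09 -0.03]
```

View pics/s4c.png

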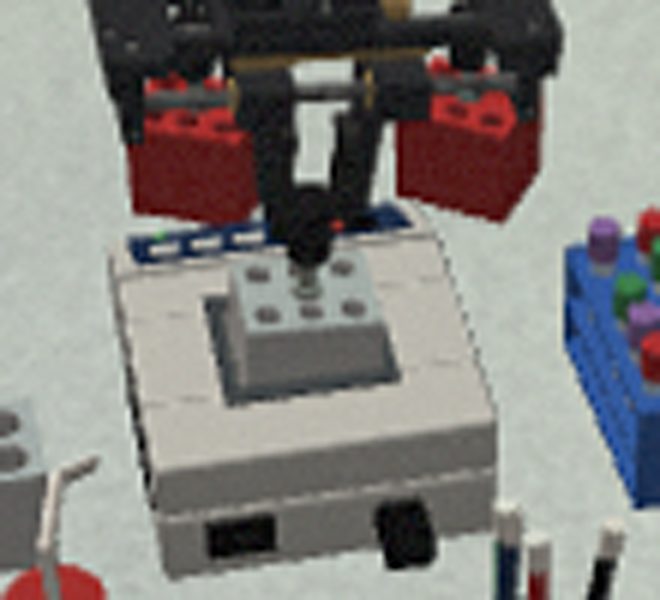

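The block's top edge now leans against the rim: slope -0.07 against -0.15, about 4.5° left. Now a little further, then over to the right.

play_rows:
  series:
    - {"x": 0.5, "y": 0, "z": -0.15, "rx": 0, "ry": -0.5, "rz": 0}
    - {"x": 0.3, "y": 0, "z": -0.15, "rx": 0, "ry": 0, "rz": 0}
    - {"x": -0.4, "y": 0, "z": -0.12, "rx": 0, "ry": 2, "rz": 0}
    - {"x": -0.4, "y": 0, "z": -0.12, "rx": 0, "ry": 2, "rz": 0}
    - {"x": -0.4, "y": 0, "z": -0.12, "rx": 0, "ry": 2, "rz": 0}
    - {"x": -0.4, "y": 0, "z": -0.12, "rx": 0, "ry": 2, "rz": 0}

```text
time_s: 5.8
position: [0.5421, 0.1175, 0.1487]
tool_rot: [-0.017, 0.669, 0.743, 0.015]
wrist_force: [0.9, 4.3, -2.3]
finger_gap: 0.202
```

```bash
python3 -c "
from h import *
st()"
```

```text
t 5.8 TCP rel mm [-0.1 -1.2 73.7] lean left deg -2.58 lean x -0.01 foot [ -0.    3.2 -24. ] gap 0.202 F heater [ 1.3  4.2 -2.3] M [ 0.22 -0.18 -0.04]
```

play_rows:
  series:
    - {"x": -0.6, "y": 0, "z": -0.12, "rx": 0, "ry": 1, "rz": 0}
    - {"x": -0.6, "y": 0, "z": -0.12, "rx": 0, "ry": 1, "rz": 0}
    - {"x": -0.5, "y": 0, "z": -0.12, "rx": 0, "ry": 0.5, "rz": 0}

```text
time_s: 6.1
position: [0.5428, 0.1095, 0.1511]
tool_rot: [-0.042, 0.67, 0.74, 0.038]
wrist_force: [0.5, 13.4, -3.1]
finger_gap: 0.203
```

```bash
python3 - <<'E'
from h import *
st()
d=snap('scene','s5'); a=d['pixels'][150:250,250:360]; cv2.imwrite('pics/s5c.png',cv2.resize(a,None,fx=6,fy=6,interpolation=cv2.INTER_CUBIC))
E
```

```text
t 6.1 TCP rel mm [-0.2 -9.3 76.1] lean left deg -6.46 lean x -0.05 foot [ -0.1   1.7 -21.1] gap 0.203 F heater [ 1.8 13.3 -3.1] M [ 2.08 -0.47  0.06]
```

View pics/s5c.png

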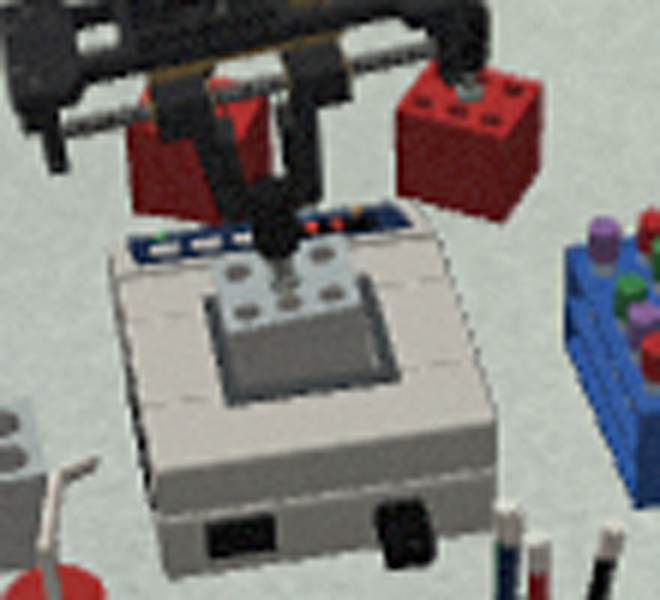

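Leaned right: the top edge is at slope -0.23 against the rim's -0.15, and the foot estimate is up about 9 mm. Swinging back left.

play_rows:
  series:
    - {"x": -0.5, "y": 0, "z": -0.12, "rx": 0, "ry": 0, "rz": 0}
    - {"x": 0.4, "y": 0, "z": -0.12, "rx": 0, "ry": -2, "rz": 0}
    - {"x": 0.4, "y": 0, "z": -0.12, "rx": 0, "ry": -2, "rz": 0}
    - {"x": 0.4, "y": 0, "z": -0.12, "rx": 0, "ry": -2, "rz": 0}
    - {"x": 0.4, "y": 0, "z": -0.12, "rx": 0, "ry": -2, "rz": 0}
    - {"x": 0.5, "y": 0, "z": -0.12, "rx": 0, "ry": -1.5, "rz": 0}
    - {"x": 0.5, "y": 0, "z": -0.12, "rx": 0, "ry": -1, "rz": 0}
    - {"x": 0.5, "y": 0, "z": -0.12, "rx": 0, "ry": -1, "rz": 0}

```text
time_s: 6.95
position: [0.5404, 0.1309, 0.1589]
tool_rot: [0.035, 0.671, 0.74, -0.032]
wrist_force: [0.1, -5.5, -3.3]
finger_gap: 0.199
```

```bash
python3 - <<'E'
from h import *
st()
d=snap('scene','s6'); a=d['pixels'][150:250,250:360]; cv2.imwrite('pics/s6c.png',cv2.resize(a,None,fx=6,fy=6,interpolation=cv2.INTER_CUBIC))
E
```

```text
t 6.95 TCP rel mm [-0.4 12.3 83.9] lean left deg 5.48 lean x 0.03 foot [ -0.4   2.9 -13.5] gap 0.199 F heater [-0.5 -5.5 -3.3] M [-1.36 -0.09 -0.02]
```

View pics/s6c.png

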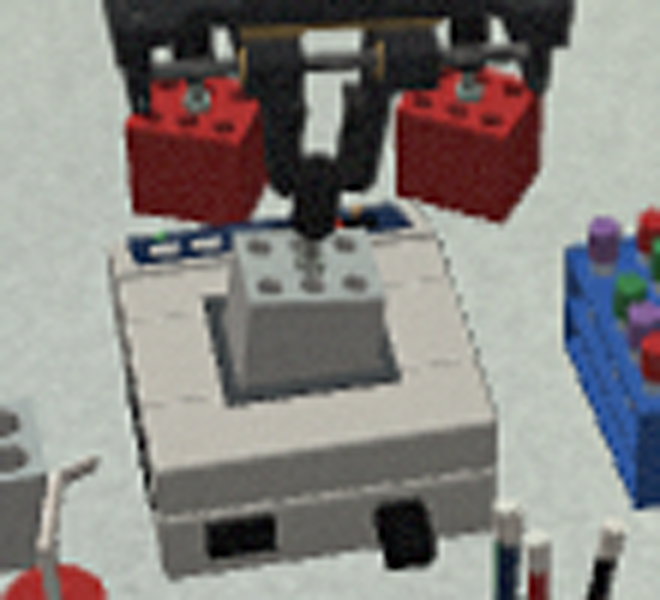

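The block is well up (foot about -13.5 mm) and the sideways force has dropped. One more half-swing to upright, then right.

play_rows:
  series:
    - {"x": -0.4, "y": 0, "z": -0.1, "rx": 0, "ry": 2, "rz": 0}
    - {"x": -0.4, "y": 0, "z": -0.1, "rx": 0, "ry": 2, "rz": 0}
    - {"x": -0.4, "y": 0, "z": -0.1, "rx": 0, "ry": 2, "rz": 0}
    - {"x": -0.4, "y": 0, "z": -0.1, "rx": 0, "ry": 2, "rz": 0}
    - {"x": -0.4, "y": 0, "z": -0.1, "rx": 0, "ry": 1, "rz": 0}
    - {"x": -0.4, "y": 0, "z": -0.1, "rx": 0, "ry": 1, "rz": 0}

```text
time_s: 7.6
position: [0.5412, 0.1099, 0.1631]
tool_rot: [-0.034, 0.67, 0.741, 0.029]
wrist_force: [-0.1, 3.3, -1.6]
finger_gap: 0.204
```

```bash
python3 - <<'E'
from h import *
st()
d=snap('scene','s7'); a=d['pixels'][150:250,250:360]; cv2.imwrite('pics/s7c.png',cv2.resize(a,None,fx=6,fy=6,interpolation=cv2.INTER_CUBIC))
err([.542,.1187,.163],0)
E
```

```text
t 7.6 TCP rel mm [-1.7 -8.7 88.1] lean left deg -5.08 lean x 0.18 foot [-2.  -0.  -9.3] gap 0.204 F heater [ 0.3  3.3 -1.6] M [ 0.71 -0.03 -0.01]
pos [0.5414 0.1093 0.1632] shift cm [0.93 0.16 0.11] rot [-0.16 -5.09 -0.02]
```

View pics/s7c.png

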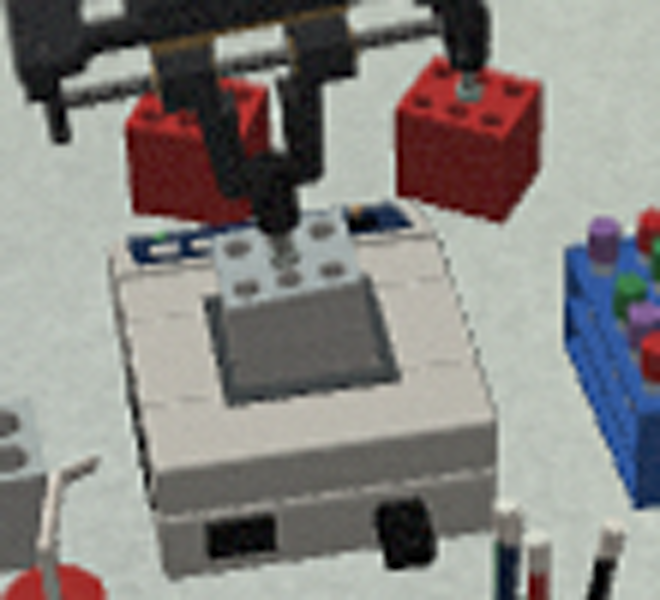

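```bash
cat >> h.py <<'E'
from scipy.optimize import least_squares
def fitblock(name,c,x0=250,y0=150,s=6):
    """c: crop pixels of top-face corners: far-right(-y), far-left(+y), near +y(opt). fit y,z foot rel, lean"""
    d=load(name); h=Ro.from_euler('z',YAW,degrees=True)
    uv=np.array([((u+.5)/s-.5+x0,(v+.5)/s-.5+y0) for u,v in c]); L=np.array([[25,-30,56],[25,30,56],[-25,30,56],[-25,-30,56]][:len(c)])/1000
    def f(p):
        P=Ro.from_euler('x',-p[2],degrees=True).apply(L)+[0,p[0]/1000,p[1]/1000]
        return (proj(d,h.apply(P)+[.542,.1187,.075])-uv).ravel()
    r=least_squares(f,[0,-20,0]); print(name,'foot y,z mm, lean left',r.x.round(1),'rms px',np.sqrt((r.fun**2).mean()).round(2))
E
python3 - <<'E'
from h import *
fitblock('scene0',[(355,265),(468,250),(446,197),(340,207)],215,150,4.7)
fitblock('s4',[(242,330),(387,320),(362,252),(230,264)])
fitblock('s5',[(222,335),(362,303),(340,235),(213,262)])
fitblock('s6',[(245,302),(385,296),(358,230),(232,235)])
fitblock('s7',[(222,310),(362,280),(342,208),(212,238)])
E
```

```text
scene0 foot y,z mm, lean left [  1.9 -28.3   1.7] rms px 0.45
s4 foot y,z mm, lean left [  0.2 -27.2   4.2] rms px 0.47
s5 foot y,z mm, lean left [  0.9 -21.   -5.9] rms px 0.37
s6 foot y,z mm, lean left [ -2.3 -12.3   7.3] rms px 0.45
s7 foot y,z mm, lean left [ 1.7 -7.1 -6. ] rms px 0.3
```

The camera fit agrees with the tool reading: the foot is about 8 mm below the deck, 21 mm off its seat, so past the rollers. Now I'll level it and raise it.

play_rows:
  series:
    - {"x": 0.3, "y": 0.05, "z": -0.1, "rx": 0, "ry": -1.7, "rz": 0}
    - {"x": 0.3, "y": 0.05, "z": -0.1, "rx": 0, "ry": -1.7, "rz": 0}
    - {"x": 0.3, "y": 0.05, "z": -0.1, "rx": 0, "ry": -1.7, "rz": 0}
    - {"x": 0, "y": 0, "z": -0.1, "rx": 0, "ry": 0, "rz": 0}
    - {"x": 0, "y": 0, "z": 0, "rx": 0, "ry": 0, "rz": 0}

```text
time_s: 8.15
position: [0.5399, 0.1183, 0.1649]
tool_rot: [-0.002, 0.671, 0.741, -0.004]
wrist_force: [1.1, 0.1, -4.3]
finger_gap: 0.199
```

```bash
python3 - <<'E'
from h import *
st()
err([.542,.1187,.191],0)
E
```

```text
t 8.15 TCP rel mm [-2.1 -0.2 89.9] lean left deg 0.1 lean x 0.47 foot [-2.9 -0.3 -7.9] gap 0.199 F heater [ 1.1  0.  -4.3] M [ 0.   -0.19 -0.04]
pos [0.5399 0.1183 0.1649] shift cm [ 0.01  0.19 -2.62] rot [-0.47  0.1  -0.1 ]
```

The force is only -4.3 N vertical, which is the block's own weight, so it hangs free. Raising level.

play_rows:
  series:
    - {"x": 0, "y": 0.1, "z": -0.4, "rx": -0.2, "ry": 0, "rz": 0}
    - {"x": 0, "y": 0.1, "z": -0.4, "rx": -0.2, "ry": 0, "rz": 0}
    - {"x": 0, "y": 0, "z": -0.5, "rx": 0, "ry": 0, "rz": 0}
    - {"x": 0, "y": 0, "z": -0.5, "rx": 0, "ry": 0, "rz": 0}
    - {"x": 0, "y": 0, "z": -0.4, "rx": 0, "ry": 0, "rz": 0}
    - {"x": 0, "y": 0, "z": -0.3, "rx": 0, "ry": 0, "rz": 0}
    - {"x": 0, "y": 0, "z": 0, "rx": 0, "ry": 0, "rz": 0}
    - {"x": 0, "y": 0, "z": 0, "rx": 0, "ry": 0, "rz": 0}

```text
time_s: 8.95
position: [0.5417, 0.1173, 0.192]
tool_rot: [-0.0, 0.672, 0.741, -0.001]
wrist_force: [1.0, 0.4, -5.2]
finger_gap: 0.201
```

```bash
python3 - <<'E'
from h import *
st()
err([.542,.1187,.191],0)
d=snap('scene','s8'); a=d['pixels'][140:240,250:360]; cv2.imwrite('pics/s8c.png',cv2.resize(a,None,fx=6,fy=6,interpolation=cv2.INTER_CUBIC))
snap('wrist','w8')
E
```

```text
t 8.95 TCP rel mm [ -0.5  -1.4 117. ] lean left deg 0.04 lean x 0.1 foot [-0.7 -1.4 19.2] gap 0.201 F heater [ 1.1  0.3 -5.2] M [-0.02  0.05 -0.  ]
pos [0.5417 0.1173 0.192 ] shift cm [0.14 0.05 0.1 ] rot [-0.1   0.04 -0.19]
```

View pics/s8c.png

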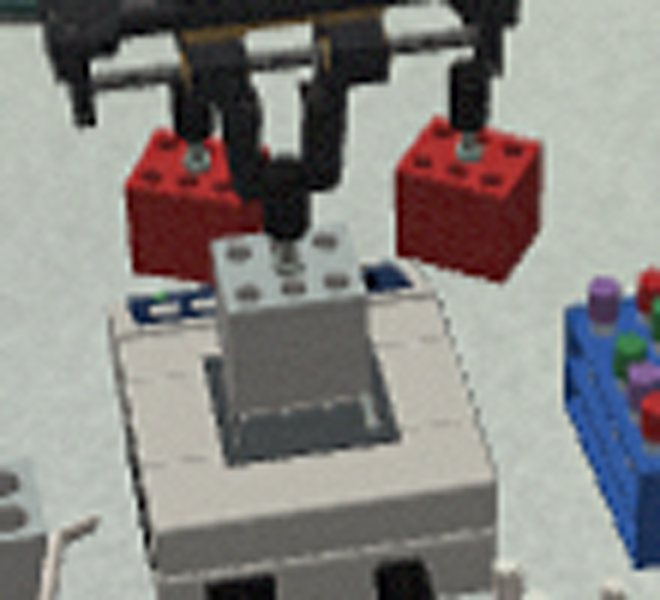

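View pics/w8.png

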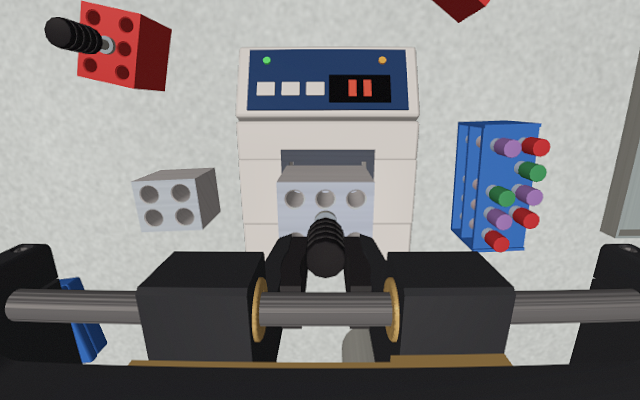

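The block hangs over the well with its bottom edge at (232,415)–(375,398) in the crop, well clear of the floor. Now a full fit of height and both tilts.

```bash
python3 - <<'E'
from h import *
d=load('s8'); h=Ro.from_euler('z',YAW,degrees=True)
c=[(218,312),(367,293),(342,228),(212,240),(232,413),(374,399)]
uv=np.array([((u+.5)/6-.5+250,(v+.5)/6-.5+140) for u,v in c]); L=np.array([[25,-30,56],[25,30,56],[-25,30,56],[-25,-30,56],[25,-30,0],[25,30,0]])/1000
def f(p): return (proj(d,h.apply(Ro.from_euler('xy',[-p[3],p[4]],degrees=True).apply(L)+p[:3]/1000)+[.542,.1187,.075])-uv).ravel()
r=least_squares(f,[0,0,15,0,0]);print(r.x.round(1),r.fun.round(1))
s=robot.observe();print(np.abs(s['qd']).max()); st()
E
```

```text
[13.5 -4.2 29.5  0.4 -2.7] [ 1.1 -0.1 -0.1 -0.1  0.5 -0.5 -0.8  0.5 -0.   0.5 -0.7 -0.3]
0.004260039100669361
t 9.05 TCP rel mm [ -0.6  -1.3 116.8] lean left deg 0.04 lean x 0.12 foot [-0.8 -1.4 19. ] gap 0.202 F heater [-0.1  0.5 -4.6] M [ 0.03 -0.04  0.05]
```

```bash
python3 - <<'E'
from h import *
a=load('w8')['pixels'][135:255,260:390]; cv2.imwrite('pics/w8c.png',cv2.resize(a,None,fx=6,fy=5,interpolation=cv2.INTER_CUBIC))
E
```

View pics/w8c.png

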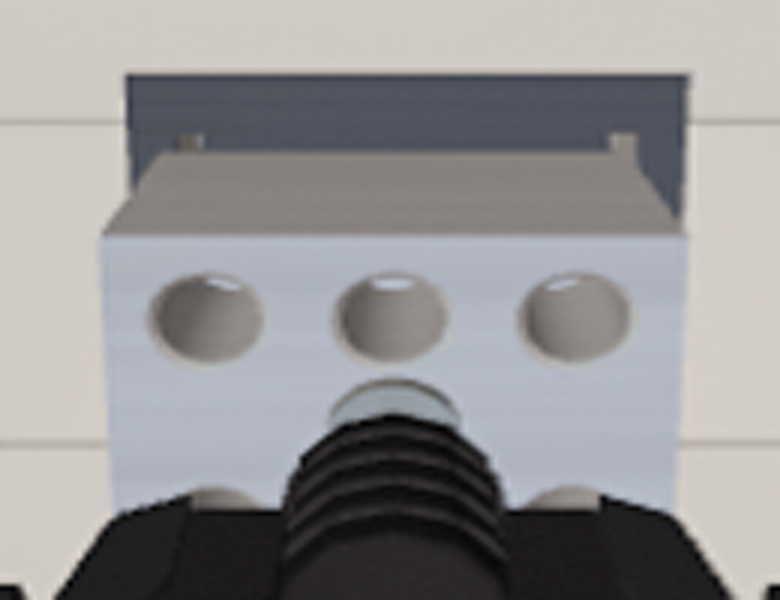

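The wrist crop shows the top edge at (103,234)–(687,234) and the bottom edge at (160,152)–(632,152). I'll fit both views together.

```bash
python3 - <<'E'
from h import *
d=load('s8');w=load('w8'); h=Ro.from_euler('z',YAW,degrees=True)
c=[(218,312),(367,293),(342,228),(212,240),(232,413),(374,399)]
uv=np.array([((u+.5)/6-.5+250,(v+.5)/6-.5+140) for u,v in c]); L=np.array([[25,-30,56],[25,30,56],[-25,30,56],[-25,-30,56],[25,-30,0],[25,30,0]])/1000
cw=[(103,234),(687,234),(160,152),(632,152)]
uw=np.array([((u+.5)/6-.5+260,(v+.5)/5-.5+135) for u,v in cw]); Lw=np.array([[-25,-30,56],[-25,30,56],[-25,-30,0],[-25,30,0]])/1000
def f(p):
    T=lambda l:h.apply(Ro.from_euler('xy',[-p[3],p[4]],degrees=True).apply(l)+p[:3]/1000)+[.542,.1187,.075]
    return np.r_[(proj(d,T(L))-uv).ravel(),(proj(w,T(Lw))-uw).ravel()]
r=least_squares(f,[0,0,15,0,0]);print(r.x.round(1),r.fun.round(1))
E
```

```text
[-1.5 -1.6 19.  -0.1  0.1] [ 1.4  0.4 -0.1  0.3  0.5 -0.7 -0.5  0.4  0.3  0.1 -0.7 -0.8 -0.5  0.1
  0.3 -0.2  0.7  0.2 -0.8 -0. ]
```

The joint fit puts the foot at (-1.5, -1.6) mm and 19 mm above the deck, level within 0.1°, which matches the tool reading. Handing in.

```bash
python3 - <<'E'
from h import *
st(); print(robot.job_done())
E
```

```text
t 9.05 TCP rel mm [ -0.6  -1.3 116.8] lean left deg 0.04 lean x 0.12 foot [-0.8 -1.4 19. ] gap 0.202 F heater [-0.1  0.5 -4.6] M [ 0.03 -0.04  0.05]
the job is handed in; nothing more can be done
None
```

The block is free and hangs level in the gripper over the well. I handed the job in at about 9 s; no verdict was reported.

I gripped the knob with the jaws along the heater's left–right axis. Then I rocked the block left, right, left and right (about 4–7° each way by the camera), easing it up with only a few newtons until its foot was past the rollers. After that I levelled it and raised it.

**Last checks**
- **Position:** fitting the scene and wrist views together puts the foot 19 mm above the deck, about 2 mm off the well's centre line and level within about 0.1°. The arm's own pose reading agrees.
- **Load:** the wrist force is about 4.6 N straight down with nothing sideways, roughly the block's own weight, so it is not touching the heater.
- **Heater and bystanders:** the heater looks unmoved. The rack and spare block look in place in the last views. I did not measure the bystanders.

**Checks that disagreed**
- **First lean:** my first try at leaning left only turned the fingers on the knob, so I repeated it with a firmer sideways push.
- **Single-view fit:** fitting from the scene camera alone gave a foot about 14 mm off-centre in x and 10 mm higher. That view determines depth poorly, and adding the wrist view removed the difference.

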